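# Park the pointer, lift the flap and present the filter plate

### The job

On the white optical unit, first turn the black knob clockwise in small turns until the sliding pointer stands exactly opposite the nose of the brass index, then swing the metal flap up to stand upright and draw out the filter plate hidden beneath it. Hold the plate upright over the middle of the steel tray, its lower edge about 10 cm above the worktop, and finish while still holding it there, with the pointer still on the index and the flap still open. Leave the wash bottle, beaker, vial and marker where they are.

Things in the scene. Friction and masses are not known exactly. Their poses are not given: they have to be found in the camera images.
- unit: white optical unit, fixed, 132 (x) x 252 (y) x 85 mm high; origin at the centre of its underside, x to its back (away from the robot at yaw 0), y to its left, z up. Right part (centre y = -71 mm): solid control deck, top at z = 85 mm, with knob, pointer and index. Left part (centre y = +55 mm): open bay under the flap, inner 120 (x) x 130 (y) mm, walls 6 mm thick and 85 mm high, floor at z = 8 mm
- knob (a joint): angle of the black knob, 0 to 3.1 rad, grows clockwise seen from above. Light friction (0.03 N m), it stays where it is left. Each radian clockwise drives the pointer 15 mm to the unit's right (-y of the unit)
- knob_grip (a point): point on the knob's upright axis to put the TCP for a grasp from above, 37 mm above the deck. The knob is a black disc (44 mm across, its top 14 mm above the deck) with an upright bar grip on it, 42 mm long, 14 mm thick, bar top 44 mm above the deck. Site axes turn with the knob: x along the bar, y across it. At knob = 0 the bar lies along the unit's x
- pointer_tip (a point): tip of the dark steel pointer, a 3 mm wide finger pointing to the unit's back, on a small carriage on the deck behind the knob, 8.5 mm above the deck; it slides along the unit's y only as the knob turns
- index_tip (a point): tip of the 3 mm wide nose of the small brass index rider, pointing to the unit's front, fixed on a rail behind the pointer's path; where it sits along the rail varies. Axes as the unit's: aligned when the pointer tip has the same y along the unit as this point
- flap (a joint): angle of the flap: 0 closed (level), 1.57 upright, up to 1.85. It opens upward towards the unit's back. Stiff friction hinge: stays where it is left; about 2 N at the grip moves it
- flap_hinge (a point): middle of the flap's hinge line, which runs along the unit's y at the back edge of the bay, 85.5 mm above the worktop. The aluminium flap is 134 mm long, 138 mm wide and 4 mm thick, seen closed it lies over the bay, its underside 85.5 mm up
- flap_grip (a point): grip point in the black upright fin on the flap near its front edge, 113 mm from the hinge and 25 mm above the flap's upper face (5 mm below the fin's top). The fin is 22 mm long (x), 10 mm thick (y), 30 mm high: pinch it across y. A gripper kept pointing down can lead it round the whole arc, the fin turning between the pads
- slot_block: grey block fixed on the bay floor, 78 (x) x 30 (y) x 30 mm high, with an upright slot 57 x 9 mm, 25 mm deep, in which the plate stands; its place in the bay varies. Origin at the centre of its underside; x, y as the unit's
- plate: filter plate, 60 g, loose, standing upright in the slot under the flap: aluminium frame 54 (x) x 6 (y) x 46 mm high with a glass pane, and on top a black grip tab 24 (x) x 8 (y) x 20 mm high. Origin at the centre of its lower edge, z up through the tab; overall 66 mm high. In the slot its lower edge is 13 mm and its tab's top 79 mm above the worktop
- plate_tab (a point): middle of the plate's grip tab, 58 mm above its lower edge and 8 mm below the tab's top; pinch the tab across the plate's y from above
- tray: shallow steel tray, fixed, 110 x 130 mm, rim 16.5 mm high, origin at the centre of its underside on the worktop
- wash_bottle: wash bottle with blue top, 88 mm across, 282 mm high, standing; origin at the centre of its underside; bystander
- beaker: small glass beaker, 54 mm across, 70 mm high; origin at the centre of its underside; bystander
- vial: small vial with black cap, 27 mm across, 56 mm high; origin at the centre of its underside; bystander
- marker: marker pen lying down, 17 x 128 x 18 mm; origin at the centre of its underside; bystander
Mind the look-alikes: they are no part of the job. Of the things like the tray, leave any that is purple; of the rest the smaller one is meant.

How it is judged:
By the outcome, as a careful person would: the job done as asked, in the order asked, and still so for the second after the job is handed in, while the arm keeps its last pose, push and grip.
It also fails if it takes over 69 s, if anything falls off the work surface, if the arm or the gripper's body presses on something with over 40 N, if the wrist force passes 120 N, or if a joint passes its speed limit or range.

### The arm

A 6-joint arm with a two-finger parallel gripper is mounted at the origin on a cart in front of the work surface, level with it; the furniture and walls round the work are solid. World frame = base frame: x ahead of the robot, y to its left, z up, the work surface at z = 0. Lengths are in m, angles in rad, forces in N, time in s.
With the tool pointing down it reaches from about 0.25 to 0.725 m from the base axis. Payload 4 kg.
Tool frame: the origin (TCP) lies between the finger pads, 19 mm behind the fingertips; this is the grasp point; z points along the fingers, y is the line along which they close (so a half turn about z gives the same grasp; the last joint's range is limited). The gripper opens to 85 mm and grips with 20 to 120 N. Pads are 22 mm wide; open, the fingers measure 114 mm over their backs; the gripper's body (76 mm by 85 mm) begins 54 mm behind the grasp point. The pads swing forward as they close: fully open they stand 13 mm farther back than shut.
Start: joints at [-1.218, 0.241, 0.005, 1.335, 0, 1.571], TCP at [0.173, -0.469, 0.25] pointing down, gripper open.
Joint ranges: [-2.72, 2.72], [-1.05, 1.87], [-1.09, 1.28], [-1.99, 2.15], [-1.42, 1.44], [-3.14, 3.14]. Speed limits (rad/s): [2.79, 2.79, 3.14, 3.14, 3.14, 3.14].

### API

Orientations are given as a unit quaternion [x, y, z, w].
In Python, from workcell import get_obs, imaging, workorder gives the robot as it stands.
- The arm moves only by the tool jog_arm, called after ">>>" as a command line: name --argument value ..., lists and objects as JSON in quotes. Schema: {"type":"object","properties":{"offsets":{"type":"object","properties":{"segments":{"type":"array","items":{"type":"array","items":{"type":"number"},"minItems":7,"maxItems":7},"minItems":1,"maxItems":10}},"additionalProperties":false,"required":["segments"]},"only":{"type":"string"},"quiet":{"type":"boolean"},"lines":{"type":"string"}},"required":["offsets"],"additionalProperties":false}. offsets is an object whose key "segments" holds a list of rows, 1 to 10 of them, each of 7 numbers: a rotation vector rx, ry, rz in rad, then dx, dy, dz in m, then the finger opening in m; each row is the pose to reach, as a shift and turn from the pose commanded when the call began, along the tool's axes at that moment; what a row does not reach only later rows make up. A row lasts 1/8 s, in which the tool goes at most 0.0625 m and 0.188 rad, less where a joint would pass 70% of its speed; a pose out of reach is approached as far as the arm can. The fingers move at their own pace and stop on an object; the grip force is fixed at half the most. Time passes only in rows, so rows that do not move let the fingers close. The tool returns the time, the measured TCP pose, the force, the opening and the grip force at its end. only (a regular expression) keeps the lines of the reply that match it, lines (a string "A,B") keeps lines A to B, and quiet returns only ok. Input that does not fit is refused with a message, and nothing moves.
- get_obs(): the state, without advancing time (a new reading comes with each control period).
- imaging.camera(name): name is "scene" or "top" or "wrist"; returns (picture, depth): 384x512x3 uint8, red, green, blue; 384x512 float32, m along the optical axis (not along the pixel's ray), 0 where there is no reading.
- imaging.calibration(name): a dict with "mtx" (3x3 intrinsics, pixels), "R" (3x3) and "t" (3): a world point X has camera coordinates R X + t. Camera axes: x right, y down, z forward; pixel columns grow to the right and rows downward; lengths in m; the calibration is good to about 2 mm. The wrist camera is an equidistant fisheye: a pixel r from the principal point sees the ray r / f radians off the axis. A picture is of the moment at which its call begins: read the wrist's pose just before it. calibration takes no time and is no camera call; for the wrist camera it gives the pose at the moment of the call.
- workorder.job_done(): hands the job in; it is judged then, once.
The state is a dict: "clock": time; "joint_pos": joint angles; "joint_vel": joint speeds; "tau": joint torques, N m; "eef_pos": TCP position; "tool_rot": TCP orientation; "ft_force": force on the tool from outside, world axes, zero at the start; "ft_torque": the same for the moment, N m; "grip_width": finger opening in m; "grasp_force": force on a finger pad.
Only numpy, scipy, OpenCV 4.12 (cv2) and the standard library are available. Lean on these libraries where they do the work, as an engineer would, in place of code of your own. Each camera call takes 0.05 s, during which the arm holds its last target. There are 200 camera calls.

## Working session

There is one attempt and no reset: what is moved stays moved. The work goes in short steps, Python scripts to look and compute and a tool call to move; the robot and the scene stay as the last step left them, time stands still between calls to the robot, and variables do not carry over. Pictures are saved under pics/ and viewed, at most 10 in all, crops included, and the job is handed in when it is done.

```bash
mkdir -p pics; ls; cat > h.py <<'E'
import numpy as np, cv2
from workcell import get_obs, imaging, workorder
def snap(n,tag):
    c=imaging.calibration(n); p,d=imaging.camera(n)
    cv2.imwrite(f'pics/{tag}.png',p[:,:,::-1]); np.savez(f'{tag}.npz',p=p,d=d,mtx=c['mtx'],R=c['R'],t=c['t'])
    return p,d,c
def load(tag): return dict(np.load(f'{tag}.npz'))
def ray(c,u,v,fish=False):
    K=np.array(c['mtx']);x=(u-K[0,2])/K[0,0];y=(v-K[1,2])/K[1,1]
    if fish:
        r=np.hypot(x,y); s=np.sin(r)/r if r>1e-9 else 1; d=np.array([x*s,y*s,np.cos(r)])
    else: d=np.array([x,y,1.])
    R=np.array(c['R']); return -R.T@np.array(c['t']), R.T@d
def at_z(c,u,v,z,fish=False):
    o,d=ray(c,u,v,fish); return o+d*(z-o[2])/d[2]
def at_depth(c,u,v,fish=False):
    o,d=ray(c,u,v,fish); dc=np.array(c['R'])@d; return o+d*c['d'][int(v),int(u)]/dc[2]
def proj(c,X,fish=False):
    K=np.array(c['mtx']);q=np.array(c['R'])@X+np.array(c['t'])
    if fish:
        r=np.hypot(q[0],q[1]);a=np.arctan2(r,q[2]);q=np.array([q[0]/r*a,q[1]/r*a,1])
    else:q=q/q[2]
    return K[0,0]*q[0]+K[0,2],K[1,1]*q[1]+K[1,2]
def cloud(c):
    h,w=c['d'].shape;v,u=np.mgrid[:h,:w];K=c['mtx'];d=c['d']
    P=np.stack([(u-K[0,2])/K[0,0]*d,(v-K[1,2])/K[1,1]*d,d],-1); return (P-c['t'])@c['R']
E
python3 - <<'E'
from h import *
o=get_obs();print(o['eef_pos'],o['tool_rot'],o['clock'])
a=snap('top','top0')[0];b=snap('scene','scene0')[0]
for n in('top','scene','wrist'):
    c=imaging.calibration(n);print(n,np.round(c['mtx'],1).tolist(),np.round(-np.array(c['R']).T@c['t'],3),np.round(c['R'],2).tolist())
E
```

```text
pics
[ 0.17255652 -0.46864683  0.24910047] [ 9.84481917e-01  1.75482890e-01 -1.71643927e-04 -1.04002444e-03] 0.0
top [[366.1, 0.0, 251.1], [0.0, 366.1, 193.8], [0.0, 0.0, 1.0]] [ 0.335 -0.02   1.36 ] [[0.02, -1.0, 0.02], [-0.99, -0.02, -0.17], [0.17, -0.01, -0.99]]
scene [[442.8, 0.0, 256.5], [0.0, 442.8, 190.8], [0.0, 0.0, 1.0]] [-0.14  -1.177  1.003] [[0.84, -0.54, -0.02], [-0.32, -0.46, -0.83], [0.44, 0.7, -0.56]]
wrist [[297.3, 0.0, 250.8], [0.0, 297.3, 191.5], [0.0, 0.0, 1.0]] [ 0.242 -0.443  0.373] [[0.35, -0.94, -0.0], [-0.9, -0.33, 0.29], [-0.27, -0.1, -0.96]]
```

View pics/top0.png

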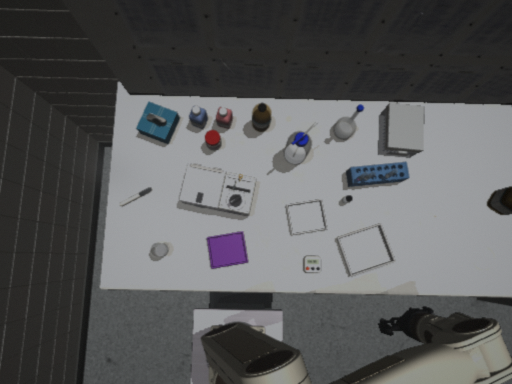

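View pics/scene0.png

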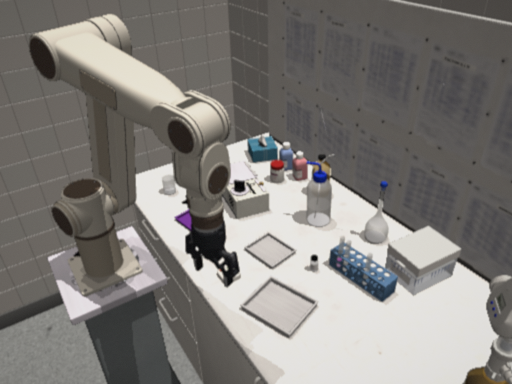

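Top view: the unit is at (218,190), with the knob at (235,201), the pointer/index near (238,183) and the flap fin at (199,198). Tray candidates are purple at (227,250), small steel at (306,217) and large steel at (365,250). The small steel one fits, since it is the smaller of the two that aren't purple. I'll confirm with a crop and measure from depth.

```bash
python3 - <<'E'
from h import *
c=load('top0')
im=cv2.resize(c['p'][150:280,165:405,::-1],None,fx=3.3,fy=3.3,interpolation=cv2.INTER_CUBIC);cv2.imwrite('pics/crop1.png',im)
P=cloud(c)
def rect(m):
    pts=P[m][:,:2].astype(np.float32);print(len(pts),cv2.minAreaRect(pts))
z=P[...,2]
W=np.zeros(z.shape,bool);W[155:222,172:265]=1
m=W&(z>.06)&(z<.1);rect(m);print('deck z',np.median(z[m]),)
for n,(a,b,l,r) in dict(small=(195,240,280,332),large=(220,280,330,400),purple=(228,272,203,252)).items():
    w=np.zeros(z.shape,bool);w[a:b,l:r]=1
    w&=(z>.008)&(z<.03);rect(w)
    print(n,np.round(P[(a+b)//2,(l+r)//2],3))
for n,u,v in [('tray',306,217),('large',365,250),('fin',199,198),('knob',235,201),('bottle',296,152),('vial',349,199),('tbl',280,240)]:
    print(n,np.round(P[v,u],3))
E
```

```text
2579 ((0.5740808248519897, 0.08002487570047379), (0.25257521867752075, 0.14212140440940857), 80.184814453125)
deck z 0.08833244588712588
249 ((0.48991864919662476, -0.24399366974830627), (0.16030056774616241, 0.14626362919807434), 85.53761291503906)
small [ 0.486 -0.246  0.003]
547 ((0.3489479422569275, -0.46973717212677), (0.19886036217212677, 0.17367646098136902), 18.92456817626953)
large [ 0.369 -0.463  0.003]
247 ((0.3609061539173126, 0.04322972893714905), (0.1147518903017044, 0.1343623250722885), 10.902135848999023)
purple [0.358 0.045 0.003]
tray [ 0.486 -0.246  0.003]
large [ 0.369 -0.463  0.003]
fin [0.531 0.141 0.114]
knob [0.522 0.017 0.125]
bottle [ 0.691 -0.188  0.153]
vial [ 0.549 -0.393  0.057]
tbl [ 0.399 -0.15   0.002]
```

View pics/crop1.png

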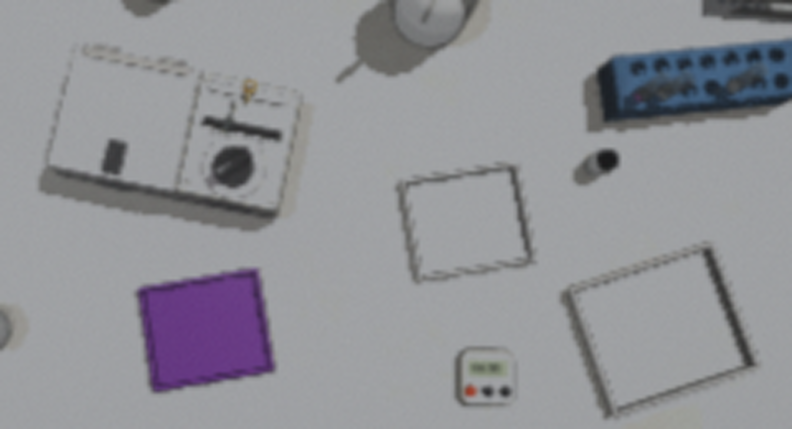

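The crop confirms it: small steel tray at crop (466,223), about 130x110 mm. It's smaller than the steel tray at (660,325), and not purple like the one at (205,330). The pointer is at crop (232,108) and the brass index at (249,90), so the pointer has to go right. The unit is at (0.574, 0.080) with yaw about -9.8°. Next I'll move over it for a close look.

>>> jog_arm --offsets '{"segments": [[0,0,0.52,0.46,-0.34,0,0.085],[0,0,0.52,0.46,-0.34,0,0.085],[0,0,0.52,0.46,-0.34,0,0.085],[0,0,0.52,0.46,-0.34,0,0.085],[0,0,0.52,0.46,-0.34,0,0.085],[0,0,0.52,0.46,-0.34,0,0.085],[0,0,0.52,0.46,-0.34,0,0.085],[0,0,0.52,0.46,-0.34,0,0.085],[0,0,0.52,0.46,-0.34,0,0.085],[0,0,0.52,0.46,-0.34,0,0.085]]}'

```text
clock: 1.35
eef_pos: [0.4824, -0.0383, 0.2494]
tool_rot: [0.999, -0.05, -0.0, -0.019]
ft_force: [0.2, 0.4, -0.9]
grip_width: 0.0849
grasp_force: 0.0
```

```bash
python3 - <<'E'
from h import *
p,d,c=snap('wrist','w1')
E
```

```text
(no output)
```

View pics/w1.png

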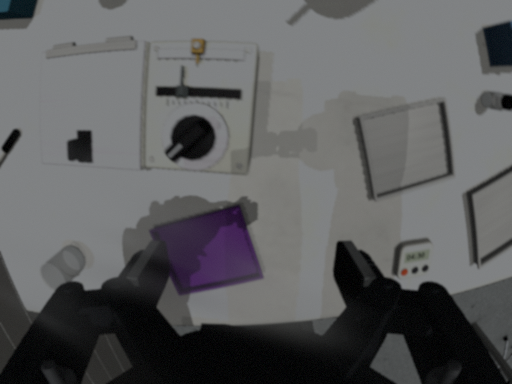

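Wrist view: knob at (195,138) with its bar from (170,158) to (212,125), pointer tip near (183,66), index nose near (197,64), fin at (82,146). To measure, I'll make rectified views in the unit frame.

```bash
cat >> h.py <<'E'
def ortho(c,z,o,yaw,xr,yr,s,fish=True):
    # image rows: unit x decreasing; cols: unit y decreasing; s m/px
    xs=np.arange(xr[1],xr[0],-s);ys=np.arange(yr[1],yr[0],-s)
    Y,X=np.meshgrid(ys,xs);ca,sa=np.cos(yaw),np.sin(yaw)
    wx=o[0]+ca*X-sa*Y;wy=o[1]+sa*X+ca*Y
    q=np.stack([wx,wy,np.full_like(wx,z)],-1)@np.array(c['R']).T+np.array(c['t']);K=np.array(c['mtx'])
    r=np.hypot(q[...,0],q[...,1]);k=(np.arctan2(r,q[...,2])/r) if fish else 1/q[...,2]
    u=K[0,0]*q[...,0]*k+K[0,2];v=K[1,1]*q[...,1]*k+K[1,2]
    return cv2.remap(c['p'],u.astype(np.float32),v.astype(np.float32),cv2.INTER_CUBIC)[:,:,::-1]
def clouds(c):
    h,w=c['d'].shape;v,u=np.mgrid[:h,:w];K=c['mtx'];x=(u-K[0,2])/K[0,0];y=(v-K[1,2])/K[1,1];r=np.hypot(x,y)+1e-9
    d=c['d'];k=np.tan(r)/r;P=np.stack([x*k*d,y*k*d,d],-1);return (P-c['t'])@c['R']
E
python3 - <<'E'
from h import *
c=load('w1');P=clouds(c);z=P[...,2]
W=np.zeros(z.shape,bool);W[30:180,30:270]=1
m=W&(z>.075)&(z<.095)
print('unit',cv2.minAreaRect(P[m][:,:2].astype(np.float32)),np.median(z[m]))
for n,a in [('deck',(55,170,150,260)),('flap',(60,130,50,135))]:
    s=z[a[0]:a[1],a[2]:a[3]];print(n,np.median(s))
for n,a in [('bar',(100,170,160,230)),('fin',(120,170,60,100))]:
    w=np.zeros(z.shape,bool);w[a[0]:a[1],a[2]:a[3]]=1
    zz=z[w];top=np.percentile(zz[zz>.1],85);w&=z>top-.006;w&=z<top+.006;print(n,top,w.sum(),cv2.minAreaRect(P[w][:,:2].astype(np.float32)))
w=np.zeros(z.shape,bool);w[95:205,345:460]=1;w&=(z>.009)&(z<.025);print('tray',cv2.minAreaRect(P[w][:,:2].astype(np.float32)),w.sum())
o=(.574,.080);y=np.radians(-9.8)
A=ortho(c,.0935,o,y,(-.075,.075),(-.135,-.0),.0003)
B=ortho(c,.129,o,y,(-.075,.075),(-.135,-.0),.0003)
cv2.imwrite('pics/orth1.png',np.hstack([A,np.zeros_like(A[:,:10]),B])[:600,:800].clip(0,255));print(A.shape)
print(np.round(at_depth(c,183,68,True),4),np.round(at_depth(c,197,58,True),4))
E
```

```text
unit ((0.5746473670005798, 0.08174391090869904), (0.25154316425323486, 0.14096418023109436), 79.51403045654297) 0.08887695678671853
deck 0.08550430327630146
flap 0.08951861906311928
bar 0.1292769054331671 752 ((0.5303630232810974, 0.0179974976927042), (0.014467298984527588, 0.04227246716618538), 34.76430130004883)
fin 0.11941197829526416 198 ((0.5383809804916382, 0.14343641698360443), (0.010159390047192574, 0.021641822531819344), 78.94963073730469)
tray ((0.48759323358535767, -0.24392327666282654), (0.1156812235713005, 0.1357671022415161), 10.135767936706543) 1484
(500, 451, 3)
[0.5989 0.0202 0.0954] [0.6062 0.0056 0.0963]
```

View pics/orth1.png

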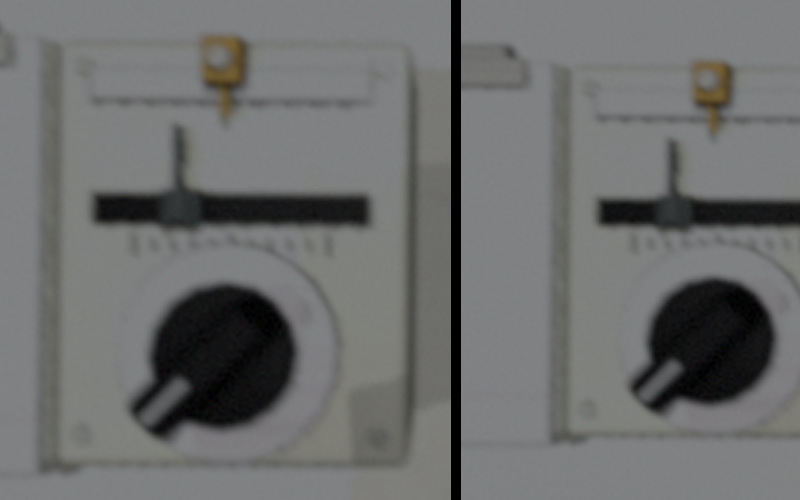

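Depth agrees with the text's heights: bar top 0.1293, fin top 0.1194, deck 0.0855. In the rectified view the pointer is at column 179 and the nose at 225, so about 13.8 mm, or about 0.92 rad. Next: joint 6 and the moves to the knob.

```bash
cat >> h.py <<'E'
from scipy.spatial.transform import Rotation as Ro
def go(xyz,yawdeg):
    # shift/turn in tool axes to reach a downward pose
    o=get_obs();R=Ro.from_quat(o['tool_rot']);d=R.inv().apply(np.array(xyz)-o['eef_pos'])
    T=Ro.from_euler('z',yawdeg,degrees=True)*Ro.from_euler('x',180,degrees=True)
    rv=(R.inv()*T).as_rotvec();ri=Ro.from_rotvec(rv)
    print('row',np.round(rv,4).tolist(),np.round(d,4).tolist(),'joints',np.round(o['joint_pos'],3),'t',o['clock'])
E
python3 - <<'E'
from h import *
go((.5304,.0180,.17),-55.2)
E
```

```text
row [-0.0363, 0.0177, 0.863] [0.0408, -0.0572, 0.0816] joints [-0.101  0.212 -0.034  1.326  0.039  3.141] t 1.4
```

Joint 6 is at its limit: yaw = j1 - j6 + 180°. I'll use the half-turned grasp instead, yaw 124.8° going to 72°.

```bash
python3 - <<'E'
from h import *
go((.5304,.0180,.18),124.76)
E
```

```text
row [-0.0216, -0.0441, -2.2775] [0.0408, -0.0576, 0.0716] joints [-0.101  0.212 -0.034  1.326  0.039  3.141] t 1.4
```

>>> jog_arm --offsets '{"segments": [[0,0,-0.8,0.02,-0.03,0.02,0.05],[0,0,-0.8,0.02,-0.03,0.02,0.05],[0,0,-0.8,0.04,-0.05,0.05,0.05],[0,0,-0.8,0.04,-0.05,0.05,0.05],[0,0,-0.8,0.04,-0.05,0.05,0.05]]}'

```text
clock: 2.02
eef_pos: [0.5258, 0.0068, 0.201]
tool_rot: [0.94, 0.342, 0.006, -0.017]
ft_force: [0.1, -0.8, 0.4]
grip_width: 0.0498
grasp_force: 0.0
```

```bash
python3 - <<'E'
from h import *
go((.5304,.0180,.18),124.76)
E
```

```text
row [-0.0053, -0.0404, -1.48] [0.0102, -0.005, 0.0214] joints [-0.007  0.317 -0.021  1.232  0.037  2.437] t 2.025
```

>>> jog_arm --offsets '{"segments": [[0,-0.04,-1.48,0.010,-0.005,0.021,0.05],[0,-0.04,-1.48,0.010,-0.005,0.021,0.05],[0,-0.04,-1.48,0.010,-0.005,0.021,0.05],[0,-0.04,-1.48,0.010,-0.005,0.021,0.05],[0,-0.04,-1.48,0.010,-0.005,0.021,0.05],[0,-0.04,-1.48,0.010,-0.005,0.021,0.05],[0,-0.04,-1.48,0.010,-0.005,0.021,0.05],[-0.005,-0.04,-1.48,0.010,-0.005,0.021,0.05],[-0.005,-0.04,-1.48,0.010,-0.005,0.021,0.05]]}'

```text
clock: 3.15
eef_pos: [0.5305, 0.0178, 0.1812]
tool_rot: [0.466, 0.885, 0.001, 0.0]
ft_force: [0.7, -0.2, -0.7]
grip_width: 0.0501
grasp_force: 0.0
```

```bash
python3 - <<'E'
from h import *
go((.5304,.0180,.124),124.76)
E
```

```text
row [0.0014, 0.0003, -0.0044] [0.0003, -0.0001, 0.0572] joints [ 3.300e-02  3.390e-01 -4.300e-02  1.187e+00  1.000e-03  1.002e+00] t 3.15
```

>>> jog_arm --offsets '{"segments": [[0,0,0,0,0,0.03,0.05],[0,0,0,0,0,0.057,0.05],[0,0,0,0,0,0.057,0.05],[0,0,0,0,0,0.057,0.0],[0,0,0,0,0,0.057,0.0],[0,0,0,0,0,0.057,0.0],[0,0,0,0,0,0.057,0.0]]}'

```text
clock: 4.03
eef_pos: [0.5305, 0.0176, 0.1259]
tool_rot: [0.464, 0.886, -0.001, 0.001]
ft_force: [-5.5, -4.0, 6.8]
grip_width: 0.0128
grasp_force: 60.5
```

>>> jog_arm --offsets '{"segments": [[0,0,0.12,0,0,0,0],[0,0,0.24,0,0,0,0],[0,0,0.36,0,0,0,0],[0,0,0.48,0,0,0,0],[0,0,0.6,0,0,0,0],[0,0,0.6,0,0,0,0]]}'

```text
clock: 4.78
eef_pos: [0.5304, 0.0175, 0.126]
tool_rot: [0.706, 0.708, -0.0, 0.001]
ft_force: [-6.0, -4.7, 6.8]
grip_width: 0.0128
grasp_force: 60.5
```

```bash
python3 - <<'E'
from h import *
p,d,c=snap('wrist','w2');p,d,c2=snap('top','t2')
c=load('w2');q=proj(c,np.array([.602,.013,.0935]),True);print(q)
A=ortho(c,.0935,(.5745,.081),np.radians(-10.4),(.0,.075),(-.135,-.0),.0003)
t=load('t2');B=ortho(t,.0935,(.5745,.081),np.radians(-10.4),(.0,.075),(-.135,-.0),.0003,False)
cv2.imwrite('pics/orth2.png',np.vstack([A,B]).clip(0,255))
E
```

```text
(np.float64(366.5707871287522), np.float64(240.2151395962465))
```

View pics/orth2.png

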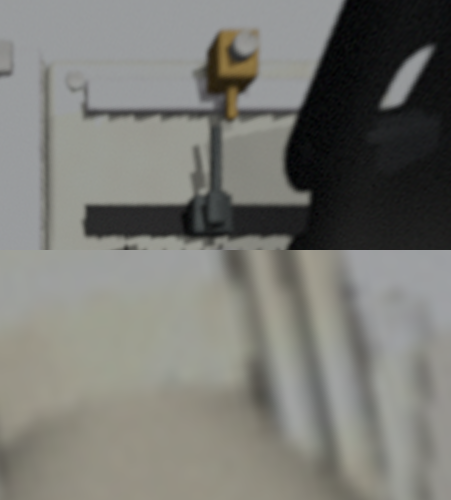

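The rectified wrist view shows the pointer tip at column ~215 and the nose at ~232. I'll measure it at sub-pixel level.

```bash
cat >> h.py <<'E'
def align(tag,yawdeg=-10.4):
    c=load(tag);s=.0002
    A=ortho(c,.0935,(.5745,.081),np.radians(yawdeg),(.0,.075),(-.095,-.04),s).astype(float)
    A=cv2.GaussianBlur(A,(5,5),0);b,g,r=A[...,0],A[...,1],A[...,2]
    k=int(.04/s)
    def cen(w):
        w=w*(w>.5*w.max());return (w*np.arange(len(w))).sum()/w.sum()
    g0=A.mean(-1);rows=[]
    for x in np.arange(.047,.015,-.002):
        i=int((.075-x)/s);row=g0[i-3:i+4].mean(0);sat=(r-b)[i-3:i+4].mean(0)
        dk=np.median(row)-row;dk[sat>25]=0
        rows.append((round(x,3),round(cen(np.clip(sat,0,None))*s*1e3,2),round(sat.max()),round(cen(np.clip(dk,0,None))*s*1e3,2),round(dk.max())))
    for q in rows:print(*q)
E
python3 - <<'E'
from h import *
align('w2')
E
```

```text
0.047 29.52 68 35.19 147
0.045 29.32 70 47.62 148
0.043 29.31 70 47.55 127
0.041 29.5 70 52.37 65
0.039 29.19 21 51.93 122
0.037 23.28 8 47.62 142
0.035 23.16 9 47.15 139
0.033 22.79 8 47.3 124
0.031 22.81 8 47.67 127
0.029 22.76 8 47.58 127
0.027 23.01 8 47.79 124
0.025 22.89 8 47.83 124
0.023 22.39 8 48.16 126
0.021 22.57 8 48.38 125
0.019 23.2 8 46.96 120
0.017 26.1 8 37.65 122
```

```bash
sed -i 's/dk\[sat>25\]=0/dk[sat>25]=0;dk[:90]=0;dk[185:]=0/' h.py
python3 - <<'E'
from h import *
align('w2')
E
```

```text
0.047 29.52 68 24.78 110
0.045 29.32 70 25.49 94
0.043 29.31 70 26.28 82
0.041 29.5 70 26.72 24
0.039 29.19 21 26.36 52
0.037 23.28 8 24.58 82
0.035 23.16 9 24.55 87
0.033 22.79 8 24.48 75
0.031 22.81 8 24.53 74
0.029 22.76 8 24.33 75
0.027 23.01 8 24.06 76
0.025 22.89 8 24.14 78
0.023 22.39 8 23.37 77
0.021 22.57 8 22.8 75
0.019 23.2 8 23.59 74
0.017 26.1 8 24.26 66
```

4.8 mm left, about 0.32 rad. I'll turn 0.26 and look again.

>>> jog_arm --offsets '{"segments": [[0,0,0.1,0,0,0,0],[0,0,0.2,0,0,0,0],[0,0,0.26,0,0,0,0],[0,0,0.26,0,0,0,0]]}'

```text
clock: 5.38
eef_pos: [0.5303, 0.0175, 0.1259]
tool_rot: [0.792, 0.611, -0.0, 0.001]
ft_force: [-6.7, -4.3, 6.2]
grip_width: 0.0127
grasp_force: 60.6
```

```bash
python3 - <<'E'
from h import *
snap('wrist','w3');align('w3')
E
```

```text
0.047 29.52 70 24.75 104
0.045 29.34 71 26.35 99
0.043 29.42 74 26.37 63
0.041 29.5 75 26.38 44
0.039 29.25 24 26.13 62
0.037 27.75 8 26.64 54
0.035 28.39 8 27.91 94
0.033 28.37 8 28.26 94
0.031 28.71 8 28.25 93
0.029 28.62 8 27.64 89
0.027 28.7 8 27.17 89
0.025 28.34 8 26.39 80
0.023 27.89 8 26.51 79
0.021 28.04 8 27.21 80
0.019 27.69 8 28.21 85
0.017 27.48 8 27.4 67
```

>>> jog_arm --offsets '{"segments": [[0,0,0.07,0,0,0,0],[0,0,0.07,0,0,0,0],[0,0,0.07,0,0,0,0]]}'

```text
clock: 5.8
eef_pos: [0.5302, 0.0175, 0.1259]
tool_rot: [0.812, 0.583, -0.0, 0.001]
ft_force: [-5.3, -4.7, 7.4]
grip_width: 0.0127
grasp_force: 60.6
```

```bash
python3 - <<'E'
from h import *
snap('wrist','w4');align('w4')
c=load('w4');A=ortho(c,.0935,(.5745,.081),np.radians(-10.4),(.02,.06),(-.095,-.045),.0001)
cv2.imwrite('pics/o4.png',A.clip(0,255))
E
```

```text
0.047 29.51 70 24.57 100
0.045 29.33 73 26.25 97
0.043 29.41 74 26.15 55
0.041 29.5 73 26.1 47
0.039 29.18 24 26.13 63
0.037 28.14 8 27.14 53
0.035 28.88 8 29.17 97
0.033 29.09 8 29.26 97
0.031 29.08 8 28.47 98
0.029 29.7 8 27.23 97
0.027 29.18 8 27.86 98
0.025 28.67 8 28.87 96
0.023 28.35 8 28.91 97
0.021 28.07 8 27.78 88
0.019 27.82 8 27.66 81
0.017 27.47 8 27.56 73
```

View pics/o4.png

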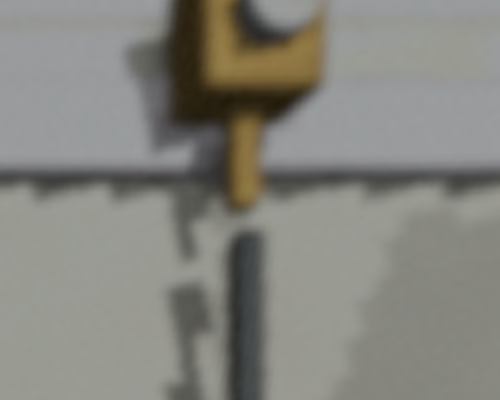

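The nose (columns ~230–261) and the pointer (~230–262) line up within about 0.2 mm. Now I'll release and lift.

>>> jog_arm --offsets '{"segments": [[0,0,0,0,0,0,0.05],[0,0,0,0,0,0,0.05],[0,0,0,0,0,-0.03,0.05],[0,0,0,0,0,-0.06,0.05],[0,0,0,0,0,-0.06,0.05]]}'

```text
clock: 6.48
eef_pos: [0.5335, 0.0192, 0.1872]
tool_rot: [0.812, 0.584, 0.004, 0.002]
ft_force: [0.2, -0.7, 0.5]
grip_width: 0.0498
grasp_force: 0.0
```

```bash
python3 - <<'E'
from h import *
snap('wrist','w5');align('w5')
yaw=-10.4
go((.5384,.1434,.18),169.6);go((.5384,.1434,.1145),169.6)
E
```

```text
0.047 29.39 62 25.28 88
0.045 29.12 69 26.34 80
0.043 29.2 71 26.22 46
0.041 29.19 69 25.57 54
0.039 29.12 32 25.94 54
0.037 49.16 8 26.56 44
0.035 51.09 8 29.32 79
0.033 50.95 8 29.36 83
0.031 44.88 8 27.48 82
0.029 43.37 8 27.37 83
0.027 43.16 8 28.12 83
0.025 44.95 7 28.62 82
0.023 48.43 8 28.33 82
0.021 45.16 8 27.36 81
0.019 43.97 8 27.31 82
0.017 48.5 8 27.61 80
row [0.0064, 0.0022, -1.7131] [0.1197, -0.0339, 0.0057] joints [ 3.500e-02  3.360e-01 -3.500e-02  1.193e+00  1.000e-03  1.930e+00] t 6.525
row [0.0064, 0.0022, -1.7131] [0.1195, -0.0342, 0.0712] joints [ 3.500e-02  3.360e-01 -3.500e-02  1.193e+00  1.000e-03  1.930e+00] t 6.525
```

Pointer is still on the index (29.3 vs 29.15 mm). Next I'll move to the fin, and check what stands behind the unit before swinging the flap.

```bash
python3 - <<'E'
from h import *
c=load('top0');P=cloud(c)
for x in np.arange(.62,.84,.03):
    print(round(x,2),[ (lambda s: round(float(np.percentile(s,98)),2) if len(s) else None)(P[(abs(P[...,0]-x)<.015)&(abs(P[...,1]-y)<.015)][:,2]) for y in np.arange(-.05,.27,.03)])
E
```

```text
0.62 [0.09, 0.09, 0.11, 0.09, 0.09, 0.09, 0.09, 0.09, 0.09, 0.01, 0.0]
0.65 [0.0, 0.01, 0.01, 0.0, 0.09, 0.1, 0.09, 0.09, 0.09, 0.0, 0.01]
0.68 [0.01, 0.01, 0.01, 0.0, 0.01, 0.0, 0.01, 0.01, 0.01, 0.01, 0.01]
0.71 [0.01, 0.01, 0.0, 0.01, 0.01, 0.01, 0.01, 0.0, 0.01, 0.0, 0.01]
0.74 [0.01, 0.01, 0.01, 0.01, 0.08, 0.08, 0.08, 0.01, 0.0, 0.0, 0.0]
0.77 [0.0, 0.01, 0.01, 0.01, 0.08, 0.09, 0.09, 0.01, 0.01, 0.0, 0.0]
0.8 [0.11, 0.0, 0.01, 0.0, 0.0, 0.08, 0.08, 0.0, 0.0, 0.0, 0.06]
0.83 [0.17, 0.11, 0.01, 0.09, 0.12, 0.09, 0.08, 0.12, 0.1, 0.01, 0.07]
```

>>> jog_arm --offsets '{"segments": [[0,0,-0.9,0.06,-0.017,0.003,0.04],[0,0,-0.9,0.06,-0.017,0.003,0.04],[0,0,-0.9,0.12,-0.034,0.006,0.04],[0,0,-0.9,0.12,-0.034,0.006,0.04],[0,0,-0.9,0.12,-0.034,0.006,0.04],[0,0,-1.71,0.12,-0.034,0.006,0.04],[0,0,-1.71,0.12,-0.034,0.006,0.04],[0,0,-1.71,0.12,-0.034,0.006,0.04],[0,0,-1.71,0.12,-0.034,0.006,0.04],[0,0,-1.71,0.12,-0.034,0.006,0.04]]}'

```text
clock: 7.78
eef_pos: [0.5365, 0.1435, 0.1768]
tool_rot: [0.091, 0.996, 0.0, -0.0]
ft_force: [-0.1, 0.1, -0.5]
grip_width: 0.0398
grasp_force: 0.0
```

```bash
python3 - <<'E'
from h import *
go((.5384,.1434,.1145),169.6)
E
```

```text
row [0.0004, -0.0002, -0.0004] [-0.0019, 0.0003, 0.0623] joints [0.261 0.39  0.02  1.201 0.    0.443] t 7.775
```

>>> jog_arm --offsets '{"segments": [[0,0,0,-0.002,0,0.04,0.04],[0,0,0,-0.002,0,0.062,0.04],[0,0,0,-0.002,0,0.062,0.04],[0,0,0,-0.002,0,0.062,0.0],[0,0,0,-0.002,0,0.062,0.0],[0,0,0,-0.002,0,0.062,0.0]]}'

```text
clock: 8.52
eef_pos: [0.5402, 0.1439, 0.1176]
tool_rot: [0.092, 0.996, 0.001, 0.002]
ft_force: [0.1, 2.8, 1.5]
grip_width: 0.0088
grasp_force: 60.5
```

>>> jog_arm --offsets '{"segments": [[0,0,0,-0.005,0,-0.0145,0],[0,0,0,-0.0114,0,-0.0283,0],[0,0,0,-0.0197,0,-0.041,0],[0,0,0,-0.0296,0,-0.0526,0],[0,0,0,-0.041,0,-0.0628,0],[0,0,0,-0.0536,0,-0.0714,0],[0,0,0,-0.0536,0,-0.0714,0]]}'

```text
clock: 9.4
eef_pos: [0.5916, 0.1344, 0.187]
tool_rot: [0.092, 0.996, 0.002, 0.0]
ft_force: [0.5, 5.6, -5.7]
grip_width: 0.0087
grasp_force: 59.4
```

>>> jog_arm --offsets '{"segments": [[0,0,0,-0.0136,0,-0.0069,0],[0,0,0,-0.028,0,-0.012,0],[0,0,0,-0.0429,0,-0.0151,0],[0,0,0,-0.0581,0,-0.0163,0],[0,0,0,-0.0733,0,-0.0154,0],[0,0,0,-0.0884,0,-0.0126,0],[0,0,0,-0.0925,0,-0.0115,0],[0,0,0,-0.0925,0,-0.0115,0]]}'

```text
clock: 10.4
eef_pos: [0.6818, 0.118, 0.1996]
tool_rot: [0.092, 0.996, 0.002, 0.0]
ft_force: [-2.4, 5.2, -0.1]
grip_width: 0.0078
grasp_force: 58.4
```

>>> jog_arm --offsets '{"segments": [[0,0,0,0,0,0,0.04],[0,0,0,0,0,0,0.04],[0,0,0,0,0,-0.03,0.04],[0,0,0,0,0,-0.06,0.04],[0,0,0,0,0,-0.09,0.04],[0,0,0,0,0,-0.09,0.04]]}'

```text
clock: 11.15
eef_pos: [0.6839, 0.1157, 0.2936]
tool_rot: [0.093, 0.996, 0.001, 0.005]
ft_force: [-0.5, 0.4, 0.2]
grip_width: 0.0401
grasp_force: 0.0
```

>>> jog_arm --offsets '{"segments": [[0,0,0,0.06,0,0,0.04],[0,0,0,0.12,0,0,0.04],[0,0,0,0.16,0,0,0.04],[0,0,0,0.16,0,0,0.04],[0,0,0,0.16,0,0,0.04]]}'

```text
clock: 11.78
eef_pos: [0.5256, 0.1454, 0.2891]
tool_rot: [0.092, 0.996, 0.0, 0.002]
ft_force: [-0.2, -0.6, 0.2]
grip_width: 0.0397
grasp_force: 0.0
```

```bash
python3 - <<'E'
from h import *
snap('wrist','w6')
E
```

```text
(no output)
```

View pics/w6.png

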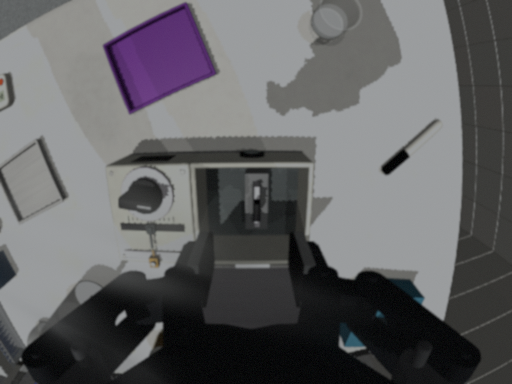

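The flap is standing open, shown at (252,280). The slot block is at (257,195) with the plate's tab at (257,210), and the pointer (152,235) sits opposite the index. I'll locate the tab by depth.

```bash
python3 - <<'E'
from h import *
c=load('w6');P=clouds(c);z=P[...,2]
def reg(n,a,lo,hi):
    w=np.zeros(z.shape,bool);w[a[0]:a[1],a[2]:a[3]]=1;w&=(z>lo)&(z<hi)
    r=cv2.minAreaRect(P[w][:,:2].astype(np.float32));print(n,w.sum(),np.round(np.median(z[w]),4),r)
A=(165,238,230,285)
reg('tab',A,.066,.09);reg('tabtop',A,.0765,.083);reg('frame',A,.05,.063);reg('block',A,.034,.048)
print(np.round(z[170:236:4,257],3))
print('flap',np.round(z[240:300:8,250],3),np.round(P[265,250],3),np.round(P[245,230],3))
cv2.imwrite('pics/c6.png',cv2.resize(c['p'][150:290,190:330,::-1],None,fx=4,fy=4,interpolation=cv2.INTER_CUBIC))
E
```

```text
tab 246 0.0798 ((0.5570302605628967, 0.1472942978143692), (0.06114507466554642, 0.0714365616440773), 79.36511993408203)
tabtop 113 0.0789 ((0.5581567287445068, 0.149455264210701), (0.008509550243616104, 0.07026452571153641), 73.45258331298828)
frame 98 0.059 ((0.5803477764129639, 0.14191646873950958), (0.006424719467759132, 0.05397734418511391), 79.67276000976562)
block 968 0.0381 ((0.5807130336761475, 0.14290980994701385), (0.029575632885098457, 0.07817213237285614), 79.0725326538086)
[0.02  0.038 0.039 0.037 0.057 0.058 0.059 0.059 0.074 0.079 0.079 0.08
 0.079 0.058 0.059 0.009 0.01 ]
flap [0.026 0.051 0.073 0.085 0.1   0.123 0.141 0.155] [0.698 0.113 0.001] [0.636 0.096 0.043]
```

View pics/c6.png

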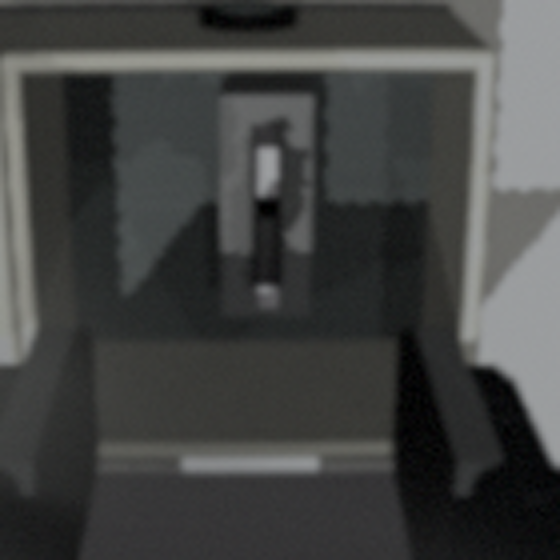

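The frame gives the plate centre as (0.5803, 0.1419), z 0.059 at the frame top and 0.079 at the tab top. Both match the text, so I'll go to the tab.

```bash
python3 - <<'E'
from h import *
go((.5803,.1419,.18),169.65)
E
```

```text
row [0.0012, 0.0029, -0.0046] [-0.0536, 0.0065, 0.1092] joints [ 0.27   0.319  0.211  1.46  -0.     0.455] t 11.825
```

>>> jog_arm --offsets '{"segments": [[0,0,0,-0.055,-0.006,0.03,0.04],[0,0,0,-0.055,-0.006,0.08,0.04],[0,0,0,-0.055,-0.006,0.109,0.04],[0,0,0,-0.055,-0.006,0.109,0.04],[0,0,0,-0.055,-0.006,0.109,0.04]]}'

```text
clock: 12.45
eef_pos: [0.5799, 0.1296, 0.1814]
tool_rot: [0.092, 0.996, 0.001, 0.002]
ft_force: [0.5, -0.3, 0.2]
grip_width: 0.0399
grasp_force: 0.0
```

```bash
python3 - <<'E'
from h import *
go((.5803,.1419,.0725),169.65)
E
```

```text
row [0.002, 0.004, -0.0046] [0.0023, 0.0119, 0.1089] joints [0.22  0.459 0.139 1.247 0.    0.405] t 12.45
```

>>> jog_arm --offsets '{"segments": [[0,0,0,0.002,0.012,0.02,0.04],[0,0,0,0.002,0.012,0.06,0.04],[0,0,0,0.002,0.012,0.06,0.04],[0,0,0,0.002,0.012,0.06,0.04]]}'

```text
clock: 12.95
eef_pos: [0.5803, 0.1422, 0.1228]
tool_rot: [0.092, 0.996, 0.001, 0.003]
ft_force: [0.0, 0.9, 0.2]
grip_width: 0.0397
grasp_force: 0.0
```

```bash
python3 - <<'E'
from h import *
go((.5803,.1419,.0725),169.65)
E
```

```text
row [0.0028, 0.0054, -0.0041] [0.0002, -0.0004, 0.0503] joints [0.24  0.506 0.056 1.115 0.    0.425] t 12.95
```

>>> jog_arm --offsets '{"segments": [[0,0,0,0,0,0.025,0.04],[0,0,0,0,0,0.05,0.04],[0,0,0,0,0,0.05,0.04],[0,0,0,0,0,0.05,0.0],[0,0,0,0,0,0.05,0.0],[0,0,0,0,0,0.05,0.0],[0,0,0,0,0,0.05,0.0]]}'

```text
clock: 13.82
eef_pos: [0.5807, 0.1423, 0.0727]
tool_rot: [0.092, 0.996, 0.001, 0.003]
ft_force: [-0.6, -0.2, 6.7]
grip_width: 0.0069
grasp_force: 60.5
```

>>> jog_arm --offsets '{"segments": [[0,0,0,0,0,-0.01,0],[0,0,0,0,0,-0.025,0],[0,0,0,0,0,-0.05,0],[0,0,0,0,0,-0.09,0],[0,0,0,0,0,-0.13,0],[0,0,0,0,0,-0.17,0],[0,0,0,0,0,-0.17,0]]}'

```text
clock: 14.7
eef_pos: [0.5803, 0.1423, 0.2456]
tool_rot: [0.092, 0.996, 0.002, 0.005]
ft_force: [0.4, 0.0, -0.7]
grip_width: 0.007
grasp_force: 59.5
```

```bash
python3 - <<'E'
from h import *
go((.4876,-.2439,.2427),100);go((.4876,-.2439,.1597),90)
E
```

```text
row [0.0104, 0.0054, 1.2116] [0.0202, -0.3967, 0.0007] joints [2.400e-01 4.310e-01 2.640e-01 1.393e+00 1.000e-03 4.250e-01] t 14.7
row [0.011, 0.0046, 1.3861] [0.0211, -0.3971, 0.0837] joints [2.400e-01 4.310e-01 2.640e-01 1.393e+00 1.000e-03 4.250e-01] t 14.7
```

>>> jog_arm --offsets '{"segments": [[0,0,0,0.002,-0.03,0,0],[0,0,0,0.005,-0.08,0,0],[0,0,0,0.007,-0.13,0,0],[0,0,0,0.009,-0.18,0,0],[0,0,0,0.012,-0.23,0,0],[0,0,0,0.014,-0.28,0,0],[0,0,0,0.017,-0.33,0,0],[0.01,0.005,0,0.02,-0.37,0,0],[0.01,0.005,0,0.02,-0.397,0,0],[0.01,0.005,0,0.02,-0.397,0,0]]}'

```text
clock: 15.95
eef_pos: [0.4848, -0.246, 0.2389]
tool_rot: [0.094, 0.996, -0.004, -0.003]
ft_force: [-0.9, -0.5, -0.2]
grip_width: 0.007
grasp_force: 59.5
```

```bash
python3 - <<'E'
from h import *
go((.4876,-.2439,.1597),169.6)
E
```

```text
row [-0.0079, -0.0049, -0.0066] [-0.0028, 0.0033, 0.0792] joints [-0.465  0.334  0.104  1.343 -0.009 -0.277] t 15.95
```

>>> jog_arm --offsets '{"segments": [[-0.005,-0.003,0,-0.003,0.003,0.03,0],[-0.005,-0.003,0,-0.003,0.003,0.06,0],[-0.005,-0.003,0,-0.003,0.003,0.079,0],[-0.005,-0.003,0,-0.003,0.003,0.079,0],[-0.005,-0.003,0,-0.003,0.003,0.079,0],[-0.005,-0.003,0,-0.003,0.003,0.079,0]]}'

```text
clock: 16.7
eef_pos: [0.4899, -0.243, 0.162]
tool_rot: [0.092, 0.996, -0.002, 0.001]
ft_force: [-0.4, 0.2, -1.1]
grip_width: 0.007
grasp_force: 59.5
```

```bash
python3 - <<'E'
from h import *
snap('scene','s7');snap('top','t7')
go((.4876,-.2439,.1597),169.6)
s=load('s7');t=load('t7')
A=cv2.resize(s['p'][130:330,150:350,::-1],None,fx=2.9,fy=2.9,interpolation=cv2.INTER_CUBIC)[:580,:400]
A=cv2.resize(s['p'][140:330,195:325,::-1],None,fx=3,fy=3,interpolation=cv2.INTER_CUBIC)
B=cv2.resize(t['p'][150:270,165:295,::-1],None,fx=3,fy=3,interpolation=cv2.INTER_CUBIC);B=cv2.copyMakeBorder(B,0,A.shape[0]-B.shape[0],0,0,cv2.BORDER_CONSTANT)
cv2.imwrite('pics/fin.png',np.hstack([A,B]))
P=cloud(s);z=P[...,2]
ok=(abs(P[...,0]-.488)<.05)&(abs(P[...,1]+.244)<.05)&(z>.05)&(z<.15);q=P[ok];print(ok.sum(),np.percentile(q[:,2],[0,1,5,20]),np.median(q,0))
u=cloud(load('s7'))
E
```

```text
row [-0.0041, 0.0019, -0.003] [0.0019, -0.0011, 0.0021] joints [-0.459  0.383 -0.032  1.153 -0.003 -0.275] t 16.8
166 [0.10386362 0.10396009 0.1047964  0.1129616 ] [ 0.48489798 -0.24445129  0.12417251]
```

View pics/fin.png

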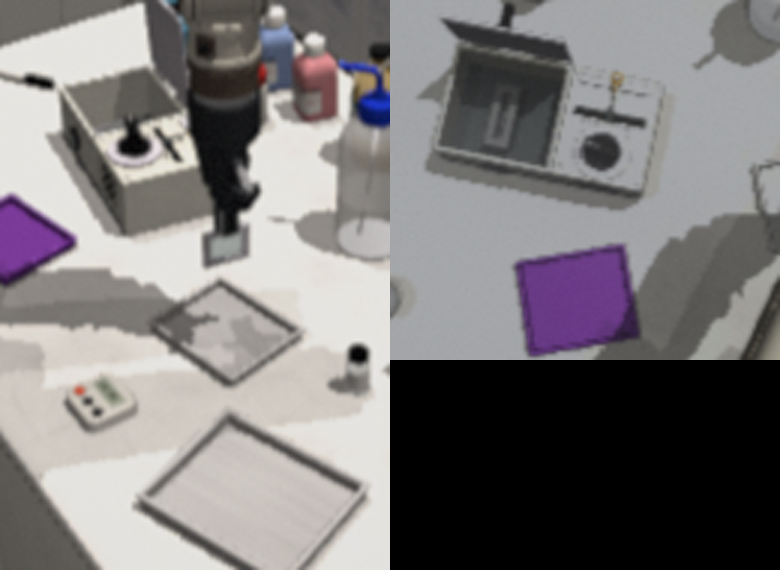

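The plate hangs upright over the small steel tray with its lower edge at ~0.103 m. The flap is open and the pointer is on the index. After a 2 mm trim I'll hand it in.

>>> jog_arm --offsets '{"segments": [[0,0,0,0.002,-0.001,0.0025,0],[0,0,0,0.002,-0.001,0.0025,0],[0,0,0,0.002,-0.001,0.0025,0],[0,0,0,0.002,-0.001,0.0025,0]]}'

```text
clock: 17.3
eef_pos: [0.487, -0.2437, 0.1583]
tool_rot: [0.092, 0.996, -0.002, -0.0]
ft_force: [-0.2, 0.9, -0.7]
grip_width: 0.0068
grasp_force: 59.5
```

```bash
python3 -c "
from workcell import workorder
print(workorder.job_done())"
```

```text
the job is handed in; nothing more can be done
None
```

I handed the job in at 17.3 s of the 69 s allowed: the pointer is on the index within about 0.2 mm, the flap is up, and the plate is held upright over the small steel tray with its lower edge about 10 cm up; no verdict came back.

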